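# Stand the toppled leg blank up against the bench hook

## Robot

A 7-joint arm with a two-finger parallel gripper is mounted at the origin on the work surface. World frame = base frame: x ahead of the robot, y to its left, z up, the work surface at z = 0. Lengths are in m, angles in rad, forces in N, time in s.
With the tool pointing down it reaches from about 0.4 to 0.85 m from the base axis. Payload 4.5 kg.
Tool frame: the origin (TCP) lies at the very end of the fingers, on their centre line; the grasp point (between the pads) lies 19 mm behind it; z points along the fingers, y is the line along which they close (so a half turn about z gives the same grasp; the last joint's range is limited). The gripper opens to 88 mm and grips with 3 to 60 N. Pads are 18 mm wide; open, the fingers measure 123 mm over their backs; the gripper's body (75 mm by 187 mm) begins 45 mm behind the grasp point.
Start: joints at [0.034, 0.689, -0.195, 1.565, 0.157, 0.902, -0.215], TCP at [0.625, 0, 0.216] pointing down, gripper open.
Joint ranges: [-3.01, 3.01], [-0.46, 2.08], [-1.47, 1.51], [0.13, 2.56], [-1, 4.14], [0.04, 2.09], [-2.66, 2.66]. Speed limits (rad/s): [2.57, 2.57, 3.14, 3.14, 3.14, 3.14, 3.14].

## Interface

Orientations are given as a rotation vector (axis times angle).
In Python, from station import env gives the robot as it stands.
- The arm moves only by the tool play_rows, never from a script. Its argument "rows" is a list of rows, each an object of numbers: "hand": the closure, from -1 (fully open) to 1 (shut); "x", "y", "z": the shift along the tool's x, y, z as a fraction of full scale; "wx", "wy", "wz": the turn, a rotation vector about the tool's x, y, z as a fraction of full scale. A call has 1 to 5 rows; each row shifts and turns the commanded pose from where the row before left it, along the tool's axes as they then stand; what a row does not reach is not made up. Full scale, the value 1, is 0.08 m for a shift and pi/4 rad for a turn. A row lasts 1/12 s, in which the tool goes at most 41.7 mm and 7.16 degrees, less where a joint would pass 70% of its speed; a pose out of reach is approached as far as the arm can. A call with a number of a shift or a turn outside -1 to 1 is refused whole. A call with a gripper value outside its range is refused whole. The fingers move at their own pace and stop on an object; "force" is the grip in N (left out, the last holds). Time passes only in rows, so rows that do not move let the fingers close. It gives the time, the measured TCP pose, the force, the opening and the grip force at its end, in the units of the state.
- env.read_state(): the state, without advancing time (a new reading comes with each control period).
- env.get_image(name): name is "scene" or "side" or "wrist"; returns (picture, depth): 400x640x3 uint8, red, green, blue; 400x640 float32, m along the optical axis (not along the pixel's ray), 0 where there is no reading.
- env.camera_params(name): a dict with "fov_y" (degrees; the focal length in pixels is half the picture's height over the tangent of half this angle, whatever the lens; pixels are square), "cx", "cy" (the principal point, pixels), "world_from_camera" (4x4, takes a point from camera to world coordinates). Camera axes: x right, y down, z forward; pixel columns grow to the right and rows downward; lengths in m; the calibration is good to about 2 mm. A picture is of the moment at which its call begins: read the wrist's pose just before it. camera_params takes no time and is no camera call; for the wrist camera it gives the pose at the moment of the call.
- env.hand_in(): hands the job in; it is judged then, once.
The state is a dict: "time": time; "qpos": joint angles; "joint_vel": joint speeds; "joint_efforts": joint torques, N m; "ee_pos": TCP position; "eef_rot": TCP orientation; "contact_force": force on the tool from outside, world axes, zero at the start; "wrist_torque": the same for the moment, N m; "gripper_width": opening from 0.0 (shut) to 1.0 (fully open); "finger_force": force on a finger pad.
Only numpy, scipy, OpenCV 4.12 (cv2) and the standard library are available. Lean on these libraries where they do the work, as an engineer would, in place of code of your own. Each camera call takes 0.05 s, during which the arm holds its last target. There are 200 camera calls.

## Task

The leg blank has been knocked over on the woodwork bench and its bare end is to be marked out next. Stand it upright on the base of the bench hook, red-painted end down, turned so that its face side (the face with the blue crayon loop) is pushed up flat against the stop across its whole width, and let go of it. Leave the other tools and pieces on the bench where they are.

Things in the scene. Friction and masses are not known exactly. Their poses are not given: they have to be found in the camera images.
- blank: Leg blank: pale timber 48 x 48 x 150 mm, about 0.2 kg, toppled on the bench. Origin: centre of its red-painted end (paint also covers 14 mm of the sides); +z runs from there to the bare end. The +x face is the face side (large blue crayon loop). The -y face is the face edge (blue V pointing to the corner shared with the face side), uppermost at the start.
- face_side (a point): Point on the face side of the blank (its looped +x face), midway across, 20 mm up from the red end: at (0.024, 0, 0.020) in the blank; axes as the blank. At the start this face is upright, on the side to which the V seen from above points.
- blank_centre (a point): Middle of the blank, 75 mm from either end, 24 mm inside each long face; axes as the blank.
- bench_hook: Bench hook, fixed: wooden base 260 (x) x 170 (y) x 18 mm, hooked over the far bench edge, with a stop across its end nearest the robot. Origin under the middle of the base at bench height; +x to the far edge, z up. The stop is 30 mm thick (x -0.130 to -0.100), 140 mm long (y -0.085 to +0.055), its top at z = 0.058, 40 mm above the base. Only its +x face has base in front of it.
- stop_face (a point): Point at the foot of the stop face that looks away from the robot, where it meets the top of the base, midway along the stop: at (-0.100, -0.015, 0.018) in the bench hook; axes as the bench hook, so +x points straight out from the stop face.
- hammer: Bystander, loose: a claw hammer with wooden handle, lying flat; origin midway under it. To be left where it is.
- try_square: Bystander, loose: a try square lying flat: dark wood stock 125 mm, steel blade 150 mm; origin under the stock. To be left where it is.
- glue: Bystander, loose: a white glue bottle with orange cap and blue label, standing, 68 mm across, 190 mm tall; origin under its base. To be left where it is.
- pencil_pot: Bystander, loose: a steel pot of pencils, standing, 76 mm across, 95 mm tall (pencils up to 190 mm); origin under its base. To be left where it is.
- offcut: Bystander, loose: a plain darker wooden offcut, 45 x 70 x 45 mm, no paint and no marks; origin under its centre. To be left where it is.
- sanding_block: Bystander, loose: a cork sanding block 65 x 115 x 33 mm; origin under its centre. To be left where it is.
- tenon_saw: Bystander, loose: a tenon saw lying flat, 375 mm long, up to 110 mm wide; origin under the middle. To be left where it is.

How it is judged:
At the end, for the whole second after the job is handed in: The blank stands upright on its red end on the base of the bench hook (within 0.04 rad of vertical, foot within 3 mm of the base), its looped face side against the stop (within 2.5 mm, square to it within 0.04 rad) with its whole width on the stop, and it is at rest (angle between blank's own z axis and vertical below 0.04 rad and x of face_side in the frame of stop_face between -0.0025 and 0.0025 m and y of face_side in the frame of stop_face between -0.046 and 0.046 m and z of face_side in the frame of stop_face between 0.017 and 0.023 m and angle between the x axis of blank and the x axis of bench_hook, either way round below 0.04 rad and linear speed of blank below 0.01 m/s and angular speed of blank below 0.05 rad/s); the robot touches nothing.
It fails at once if another tool or piece on the bench is shifted by more than 30 mm (distance of any of hammer, try_square, glue, pencil_pot, offcut, sanding_block, tenon_saw from where it was at the start of the episode above 0.03 m).
It fails at once if the glue bottle or the pencil pot is knocked over (angle between any of glue, pencil_pot's own z axis and vertical above 0.5 rad).
It also fails if it takes over 38 s, if anything falls off the work surface, if the arm or the gripper's body presses on something with over 40 N, if the wrist force passes 120 N, or if a joint passes its speed limit or range.

## Working session

There is one attempt and no reset: what is moved stays moved. The work goes in short steps, Python scripts to look and compute and a tool call to move; the robot and the scene stay as the last step left them, time stands still between calls to the robot, and variables do not carry over. Pictures are saved under pics/ and viewed, at most 10 in all, crops included, and the job is handed in when it is done.

Besides the shell and the picture viewer there is one more tool, called after "Call:" as name(argument=value, ...) on one line, values as JSON. play_rows: Moves the arm, as the interface text tells. Its arguments: {"type":"object","properties":{"rows":{"type":"array"},"force":{"type":"number"}},"required":["rows"]}

```bash
mkdir -p pics; cat > h.py <<'E'
import numpy as np, cv2
from station import env
from scipy.spatial.transform import Rotation as R
def grab(n):
    P=env.camera_params(n); im,d=env.get_image(n); return P,im,d
def pt(P,d,u,v,z=None):
    f=200/np.tan(np.radians(P['fov_y'])/2); T=np.array(P['world_from_camera'])
    r=T[:3,:3]@np.array([(u-P['cx'])/f,(v-P['cy'])/f,1]); o=T[:3,3]
    return o+r*(d[int(v),int(u)] if z is None else (z-o[2])/r[2])
def cloud(P,d):
    f=200/np.tan(np.radians(P['fov_y'])/2); T=np.array(P['world_from_camera'])
    v,u=np.mgrid[:400,:640]
    c=np.stack([(u-P['cx'])/f*d,(v-P['cy'])/f*d,d],-1)
    return c@T[:3,:3].T+T[:3,3]
E
python3 - <<'E'
from h import *
np.set_printoptions(precision=3,suppress=True)
for n in ['scene','side']:
    P,im,d=grab(n); cv2.imwrite(f'pics/{n}0.png',im[:,:,::-1]); np.savez(f'{n}0.npz',im=im,d=d)
    print(n,P)
s=env.read_state();print(s)
E
```

```text
scene {'fov_y': 45.42019941098232, 'cx': 312.43744028414557, 'cy': 196.38409052001535, 'world_from_camera': array([[-0.608,  0.418, -0.675,  1.637],
       [ 0.794,  0.326, -0.513,  0.798],
       [ 0.006, -0.848, -0.53 ,  0.92 ],
       [ 0.   ,  0.   ,  0.   ,  1.   ]])}
side {'fov_y': 49.665092963923485, 'cx': 324.00685231383636, 'cy': 195.82463919522073, 'world_from_camera': array([[-0.826, -0.302,  0.475, -0.218],
       [-0.563,  0.458, -0.688,  1.088],
       [-0.01 , -0.836, -0.549,  0.952],
       [ 0.   ,  0.   ,  0.   ,  1.   ]])}
{'time': 0.1, 'qpos': array([ 0.034,  0.69 , -0.194,  1.566,  0.157,  0.903, -0.215]), 'joint_vel': array([ 0.001, -0.004,  0.003, -0.003, -0.   ,  0.002, -0.   ]), 'joint_efforts': array([ -0.003, -52.85 ,  -1.271, -15.384,  -0.053,   0.002,   0.   ]), 'ee_pos': array([ 0.624, -0.   ,  0.216]), 'eef_rot': array([-2.221, -2.221,  0.002]), 'contact_force': array([-0.463,  0.24 , -0.334]), 'wrist_torque': array([ 0.022, -0.006,  0.047]), 'finger_force': 0.0, 'gripper_width': 0.9984921374548353}
```

View pics/scene0.png

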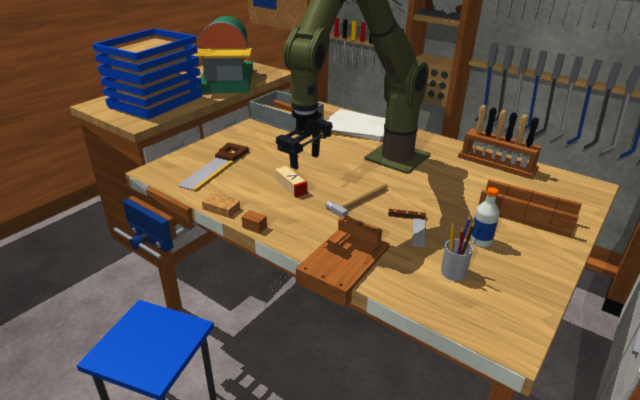

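View pics/side0.png

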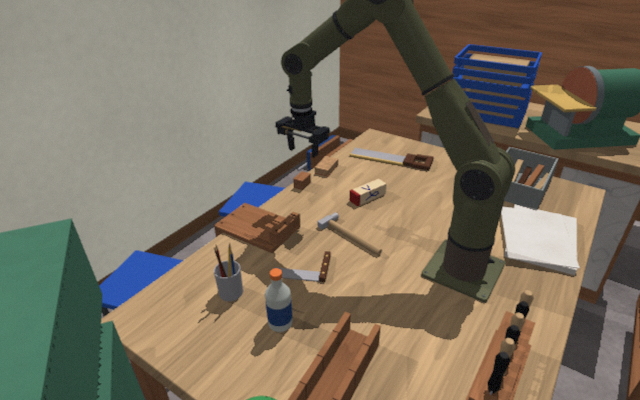

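The scene view shows the blank at about (292,181) with its red end at (300,187) and the V on top, and the hook at (345,262) with the stop at (358,235). The side view shows the blank at (368,192), red end at (355,197), loop on the face toward the robot, and the hook at (258,228).

```bash
cat > m.py <<'E'
from h import *
np.set_printoptions(precision=4,suppress=True)
def rect(xy):
    return cv2.minAreaRect((xy*1000).astype(np.float32))
for n,bb,hb in [('scene',(268,160,318,205),(290,210,395,305)),('side',(340,172,395,212),(205,195,310,260))]:
    z=np.load(n+'0.npz'); im,d=z['im'],z['d']; P=env.camera_params(n); c=cloud(P,d)
    def sub(b): 
        s=np.s_[b[1]:b[3],b[0]:b[2]]; return c[s].reshape(-1,3), im[s].reshape(-1,3).astype(int)
    p,k=sub(bb)
    m=(p[:,2]>.042)&(p[:,2]<.054)
    print(n,'blank top',m.sum(),np.median(p[m,2]),rect(p[m,:2]))
    hsv=cv2.cvtColor(im,cv2.COLOR_RGB2HSV)[bb[1]:bb[3],bb[0]:bb[2]].reshape(-1,3)
    r=((hsv[:,0]<6)|(hsv[:,0]>172))&(hsv[:,1]>150)&(hsv[:,2]>60)&(p[:,2]>.005)
    print(' red',r.sum(),p[r].mean(0)); 
    b=(hsv[:,0]>100)&(hsv[:,0]<140)&(hsv[:,1]>60)&(p[:,2]>.005)&(p[:,2]<.055); print(' blue',b.sum(),p[b].mean(0))
    p,k=sub(hb)
    m=(p[:,2]>.054)&(p[:,2]<.062); print(' stop top',m.sum(),np.median(p[m,2]),rect(p[m,:2]),cv2.boxPoints(rect(p[m,:2])).tolist())
    m=(p[:,2]>.014)&(p[:,2]<.022); print(' base',m.sum(),np.median(p[m,2]),rect(p[m,:2]))
E
python3 m.py
```

```text
scene blank top 298 0.04738381513758089 ((462.7000732421875, -193.86715698242188), (161.34207153320312, 54.128204345703125), 69.7716064453125)
 red 154 [ 0.4895 -0.1296  0.0296]
 blue 2 [ 0.456  -0.1804  0.0513]
 stop top 280 0.057467413827217206 ((579.0231323242188, 178.56060791015625), (38.512569427490234, 142.02662658691406), 2.5970005989074707) [[556.5689697265625, 248.6284637451172], [563.0042724609375, 106.74771881103516], [601.477294921875, 108.49275207519531], [595.0419921875, 250.37350463867188]]
 base 3003 0.01764845464432041 ((620.9129638671875, 180.70263671875), (441.461669921875, 219.50155639648438), 15.486166000366211)
side blank top 294 0.04774826580249519 ((456.96240234375, -196.4645233154297), (155.49261474609375, 55.09062194824219), 68.73973083496094)
 red 104 [ 0.4725 -0.1151  0.0384]
 blue 9 [ 0.4365 -0.1876  0.0276]
 stop top 224 0.05785166433727129 ((574.7813720703125, 178.79495239257812), (35.70990753173828, 142.41702270507812), 1.7745145559310913) [[554.7299194335938, 249.41641235351562], [559.1400756835938, 107.06768798828125], [594.8328247070312, 108.17349243164062], [590.4226684570312, 250.522216796875]]
 base 1647 0.018261190400015614 ((688.6561889648438, 200.6197967529297), (263.2934875488281, 175.44532775878906), 2.132309675216675)
```

Call:
play_rows(rows=[{"x":-0.35,"y":-0.27,"hand":-1},{"x":-0.35,"y":-0.27,"hand":-1},{"x":-0.35,"y":-0.27,"hand":-1},{"x":-0.35,"y":-0.27,"hand":-1}], force=40)

```text
validation failed for argument at $.ro...
```

Call:
play_rows(rows=[{"x":-0.35,"y":-0.27,"hand":-1},{"x":-0.35,"y":-0.27,"hand":-1},{"x":-0.35,"y":-0.27,"hand":-1},{"x":-0.3,"y":-0.27,"hand":-1}])

```text
validation failed for argument at $.ro...
```

Call:
play_rows(rows=[{"wz":0.154,"hand":-1},{"wz":0.154,"hand":-1},{"wz":0.154,"hand":-1},{"hand":-1}])

```text
validation failed for argument at $.ro...
```

```bash
cat > w.py <<'E'
import sys
from h import *
np.set_printoptions(precision=4,suppress=True)
s=env.read_state(); T=R.from_rotvec(s['eef_rot']).as_matrix(); print(s['time'],s['ee_pos'],'\n',T,'\nq',s['qpos'],s['contact_force'],s['gripper_width'],s['finger_force'])
if len(sys.argv)>1:
    n=sys.argv[2] if len(sys.argv)>2 else 'wrist'
    P,im,d=grab(n); cv2.imwrite(f'pics/{sys.argv[1]}.png',im[:,:,::-1]); np.savez(sys.argv[1]+'.npz',im=im,d=d,**{k:np.array(v) for k,v in P.items()})
E
python3 w.py w1
python3 - <<'E'
from h import *
z=np.load('w1.npz');P={k:z[k] for k in ['fov_y','cx','cy','world_from_camera']}
c=cloud(P,z['d']); p=c.reshape(-1,3); m=(p[:,2]>.042)&(p[:,2]<.054)&(abs(p[:,0]-.46)<.12)&(abs(p[:,1]+.195)<.12)
print(m.sum(),cv2.minAreaRect((p[m,:2]*1000).astype(np.float32)),p[m].mean(0))
E
```

```text
0.1 [ 0.6244 -0.0001  0.2156] 
 [[-0.0001  1.     -0.0017]
 [ 1.      0.0001 -0.0002]
 [-0.0002 -0.0017 -1.    ]] 
q [ 0.0338  0.6899 -0.1945  1.5662  0.1573  0.9025 -0.2151] [-0.4629  0.2397 -0.3342] 0.9984921374548353 0.0
507 ((460.860595703125, -224.54196166992188), (100.93982696533203, 30.121103286743164), 69.34083557128906) [ 0.45251933 -0.2512373   0.04835638]
```

View pics/w1.png

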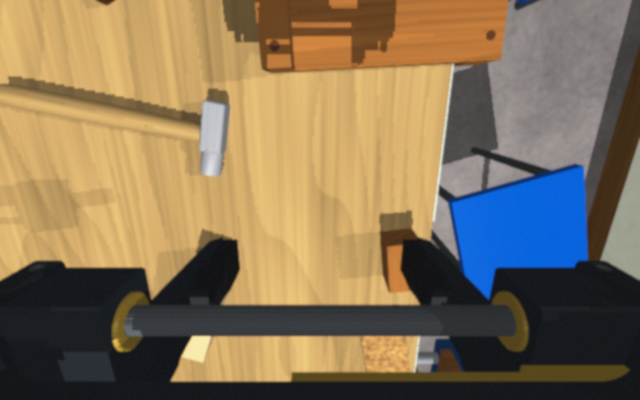

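The wrist picture is still from the start pose: hammer head at (213,140), hook at top (380,35), a corner of the blank at (198,348). The rows were refused, so I'll send every key in each row.

Call:
play_rows(rows=[{"hand":-1,"x":-0.35,"y":-0.27,"z":0,"wx":0,"wy":0,"wz":0},{"hand":-1,"x":-0.35,"y":-0.27,"z":0,"wx":0,"wy":0,"wz":0},{"hand":-1,"x":-0.35,"y":-0.27,"z":0,"wx":0,"wy":0,"wz":0},{"hand":-1,"x":-0.35,"y":-0.27,"z":0,"wx":0,"wy":0,"wz":0}], force=40)

```text
time: 0.48
ee_pos: [0.5373, -0.1129, 0.2161]
eef_rot: [-2.22, -2.222, 0.001]
contact_force: [-0.8, -1.8, -0.2]
gripper_width: 1.001
finger_force: 0.0
```

Call:
play_rows(rows=[{"hand":-1,"x":-0.35,"y":-0.27,"z":0,"wx":0,"wy":0,"wz":0},{"hand":-1,"x":-0.35,"y":-0.27,"z":0,"wx":0,"wy":0,"wz":0},{"hand":-1,"x":-0.35,"y":-0.27,"z":0,"wx":0,"wy":0,"wz":0},{"hand":-1,"x":-0.3,"y":-0.27,"z":0,"wx":0,"wy":0,"wz":0}])

```text
time: 0.82
ee_pos: [0.4507, -0.2219, 0.2162]
eef_rot: [2.223, 2.22, -0.001]
contact_force: [0.7, -0.4, 0.9]
gripper_width: 1.002
finger_force: 0.0
```

Call:
play_rows(rows=[{"hand":-1,"x":0,"y":0,"z":0,"wx":0,"wy":0,"wz":0.154},{"hand":-1,"x":0,"y":0,"z":0,"wx":0,"wy":0,"wz":0.154},{"hand":-1,"x":0,"y":0,"z":0,"wx":0,"wy":0,"wz":0.154},{"hand":-1,"x":0,"y":0,"z":0,"wx":0,"wy":0,"wz":0}])

```text
time: 1.15
ee_pos: [0.452, -0.2201, 0.2163]
eef_rot: [2.589, 1.78, -0.0]
contact_force: [0.2, -0.0, -0.1]
gripper_width: 1.002
finger_force: 0.0
```

```bash
python3 w.py w2
python3 - <<'E'
from h import *
z=np.load('w2.npz');P={k:z[k] for k in ['fov_y','cx','cy','world_from_camera']}
c=cloud(P,z['d']); p=c.reshape(-1,3); m=(p[:,2]>.042)&(p[:,2]<.054)&(abs(p[:,0]-.46)<.12)&(abs(p[:,1]+.195)<.12)
print(m.sum(),cv2.minAreaRect((p[m,:2]*1000).astype(np.float32)),p[m].mean(0))
E
```

```text
1.15 [ 0.452  -0.2201  0.2163] 
 [[ 0.3583  0.9336 -0.0002]
 [ 0.9336 -0.3583 -0.0002]
 [-0.0003 -0.0001 -1.    ]] 
q [ 0.4393  0.53   -0.121   1.9304  0.0968  0.6868 -0.1066] [ 0.1644 -0.0455 -0.1451] 1.001643896056145 0.0
5836 ((459.3082580566406, -197.31594848632812), (150.65469360351562, 49.01956558227539), 70.2676773071289) [ 0.46181452 -0.19225634  0.04808063]
```

View pics/w2.png

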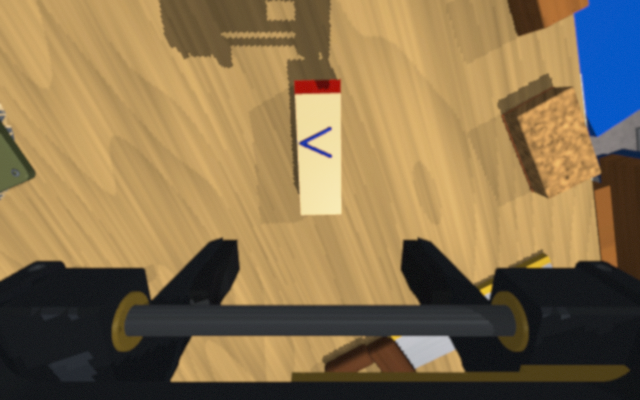

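The wrist view shows the blank's full top at (318,147), red end away at row 87, V pointing left; saw below right near (430,345), sanding block (550,140).

```bash
python3 - <<'E'
from h import *
np.set_printoptions(precision=4,suppress=True)
a=np.radians(70.27); X=np.array([np.cos(a),np.sin(a)]); Y=np.array([np.sin(a),-np.cos(a)])
C=np.array([.4593,-.1973]); g=C-.033*X; print('grasp',g)
for n in ['w2','scene0','side0']:
    z=np.load(n+'.npz'); P={k:z[k] for k in ['fov_y','cx','cy','world_from_camera']} if n=='w2' else env.camera_params(n[:-1])
    p=cloud(P,z['d']).reshape(-1,3); q=p[:,:2]-g; tx,ty=q@X,q@Y
    m=(p[:,2]>.007)&(p[:,2]<.06)&(abs(ty)<.12)&(tx>-.12)&(tx<.02)&~((abs(ty)<.03)&(tx>-.05))
    print(n,m.sum()); 
    if m.sum(): 
        for lo in np.arange(-.12,.02,.02):
            k=m&(tx>=lo)&(tx<lo+.02)
            if k.sum(): print(lo,k.sum(),ty[k].min(),ty[k].max(),p[k,2].max())
# delta
s=env.read_state(); T=R.from_rotvec(s['eef_rot']).as_matrix()
th=np.radians(20)
tgt=np.r_[g,.032]+.019*np.r_[np.sin(th)*X,-np.cos(th)]
print(tgt, (T.T@(np.r_[tgt[:2],.12]-s['ee_pos']))/.08)
E
```

```text
grasp [ 0.4482 -0.2284]
w2 0
scene0 1
-0.03999999999999998 1 0.03731890881523387 0.03731890881523387 0.007034028614361643
side0 3
-0.03999999999999998 1 -0.030443827372579103 -0.030443827372579103 0.04854013997854956
-0.019999999999999976 1 -0.031236219568287073 -0.031236219568287073 0.052620615600599274
2.7755575615628914e-17 1 -0.030569263051543814 -0.030569263051543814 0.021797407246238576
[ 0.4504 -0.2222  0.0141] [-0.0338 -0.0102  1.203 ]
```

Call:
play_rows(rows=[{"hand":-1,"x":-0.034,"y":-0.01,"z":0.3,"wx":0,"wy":0,"wz":-0.028},{"hand":-1,"x":0,"y":0,"z":0.45,"wx":0,"wy":0,"wz":0},{"hand":-1,"x":0,"y":0,"z":0.45,"wx":0,"wy":0.148,"wz":0},{"hand":-1,"x":0,"y":0,"z":0,"wx":0,"wy":0.148,"wz":0},{"hand":-1,"x":0,"y":0,"z":0,"wx":0,"wy":0.148,"wz":0}])

```text
time: 1.62
ee_pos: [0.451, -0.2194, 0.1196]
eef_rot: [-2.368, -1.689, -0.42]
contact_force: [0.1, 0.3, -0.8]
gripper_width: 1.002
finger_force: 0.0
```

Call:
play_rows(rows=[{"hand":-1,"x":0,"y":0,"z":0,"wx":0,"wy":0,"wz":0},{"hand":-1,"x":0,"y":0,"z":0,"wx":0,"wy":0,"wz":0}])

```text
time: 1.78
ee_pos: [0.4485, -0.2261, 0.1191]
eef_rot: [-2.386, -1.674, -0.414]
contact_force: [0.7, 0.7, 0.0]
gripper_width: 1.0
finger_force: 0.0
```

```bash
cat > go.py <<'E'
import sys
from h import *
np.set_printoptions(precision=4,suppress=True)
t=np.array(eval(sys.argv[1])); s=env.read_state(); T=R.from_rotvec(s['eef_rot']).as_matrix()
print(s['time'],s['ee_pos'],'\n',T,'\nq',s['qpos'],s['contact_force'],s['gripper_width'])
print('units',T.T@(t-s['ee_pos'])/.08)
E
python3 go.py "[.4504,-.2222,.0141]"
```

```text
1.7833 [ 0.4485 -0.2261  0.1191] 
 [[ 0.3206  0.9403  0.1138]
 [ 0.8851 -0.3402  0.3177]
 [ 0.3374 -0.0012 -0.9413]] 
q [ 0.8809  0.7807 -0.466   1.9455 -0.0323  0.5369  0.2081] [0.719  0.6639 0.023 ] 1.000112279033271
units [-0.3921  0.0069  1.2538]
```

Call:
play_rows(rows=[{"hand":-1,"x":-0.098,"y":0,"z":0.313,"wx":0,"wy":0,"wz":0},{"hand":-1,"x":-0.098,"y":0,"z":0.313,"wx":0,"wy":0,"wz":0},{"hand":-1,"x":-0.098,"y":0,"z":0.313,"wx":0,"wy":0,"wz":0},{"hand":-1,"x":-0.098,"y":0,"z":0.313,"wx":0,"wy":0,"wz":0},{"hand":-1,"x":0,"y":0,"z":0,"wx":0,"wy":0,"wz":0}])

```text
time: 2.2
ee_pos: [0.4507, -0.2149, 0.0125]
eef_rot: [-2.372, -1.685, -0.408]
contact_force: [-0.0, 0.3, -0.3]
gripper_width: 1.006
finger_force: 0.0
```

Call:
play_rows(rows=[{"hand":1,"x":0,"y":0,"z":0,"wx":0,"wy":0,"wz":0},{"hand":1,"x":0,"y":0,"z":0,"wx":0,"wy":0,"wz":0},{"hand":1,"x":0,"y":0,"z":0,"wx":0,"wy":0,"wz":0},{"hand":1,"x":0,"y":0,"z":0,"wx":0,"wy":0,"wz":0},{"hand":1,"x":0,"y":0,"z":0,"wx":0,"wy":0,"wz":0}], force=40)

```text
time: 2.62
ee_pos: [0.4525, -0.2186, 0.0166]
eef_rot: [-2.381, -1.683, -0.415]
contact_force: [0.4, 0.4, 0.1]
gripper_width: 0.648
finger_force: 0.0
```

Call:
play_rows(rows=[{"hand":1,"x":0,"y":0,"z":0,"wx":0,"wy":0,"wz":0},{"hand":1,"x":0,"y":0,"z":0,"wx":0,"wy":0,"wz":0},{"hand":1,"x":0,"y":0,"z":0,"wx":0,"wy":0,"wz":0}])

```text
time: 2.87
ee_pos: [0.4522, -0.2186, 0.0161]
eef_rot: [-2.381, -1.682, -0.414]
contact_force: [-0.3, -0.8, 6.2]
gripper_width: 0.541
finger_force: 40.0
```

```bash
python3 w.py
```

```text
2.8667 [ 0.4522 -0.2186  0.0161] 
 [[ 0.3147  0.9424  0.1135]
 [ 0.8872 -0.3345  0.3177]
 [ 0.3373  0.0007 -0.9414]] 
q [ 0.8336  0.9622 -0.4163  1.9807  0.011   0.3224  0.2206] [-0.3263 -0.781   6.1872] 0.541014724769591 40.00120460987091
```

Call:
play_rows(rows=[{"hand":1,"x":0.07,"y":0,"z":-0.2,"wx":0,"wy":0,"wz":0},{"hand":1,"x":0.14,"y":0,"z":-0.39,"wx":0,"wy":0,"wz":0},{"hand":1,"x":0.14,"y":0,"z":-0.39,"wx":0,"wy":0,"wz":0},{"hand":1,"x":0.14,"y":0,"z":-0.39,"wx":0,"wy":0,"wz":0},{"hand":1,"x":0.14,"y":0,"z":-0.39,"wx":0,"wy":0,"wz":0}])

```text
time: 3.28
ee_pos: [0.451, -0.2181, 0.1661]
eef_rot: [-2.379, -1.681, -0.412]
contact_force: [0.8, -0.9, -2.9]
gripper_width: 0.537
finger_force: 40.0
```

Call:
play_rows(rows=[{"hand":1,"x":0.1,"y":0,"z":-0.39,"wx":0,"wy":-0.15,"wz":0},{"hand":1,"x":0.1,"y":0,"z":-0.39,"wx":0,"wy":-0.15,"wz":0},{"hand":1,"x":0,"y":0,"z":0,"wx":0,"wy":-0.148,"wz":0},{"hand":1,"x":0,"y":0,"z":0,"wx":0,"wy":0,"wz":0}])

```text
time: 3.62
ee_pos: [0.4568, -0.2108, 0.232]
eef_rot: [2.542, 1.831, -0.003]
contact_force: [0.9, 2.4, -2.2]
gripper_width: 0.539
finger_force: 40.0
```

```bash
cat > tgt.py <<'E'
# blank in tool, target tool pose in the hook; usage: tgt.py tool-z lift, gap
import sys
from h import *
np.set_printoptions(precision=4,suppress=True)
Tg=np.array([[.3147,.9424,.1135],[.8872,-.3345,.3177],[.3373,.0007,-.9414]]); pg=np.array([.4522,-.2186,.0161])
xb=-Tg[:,1]; xb[2]=0; xb/=np.linalg.norm(xb); yb=np.array([0,0,-1.]); zb=np.cross(xb,yb); Rb=np.c_[xb,yb,zb]
a=np.radians(70.27); o=np.array([.4593+.075*np.cos(a),-.1973+.075*np.sin(a),.024])
Rtb=Tg.T@Rb; ptb=Tg.T@(o-pg); print('red end in tool',ptb)
yaw=np.radians(2.0); hx=np.array([np.cos(yaw),np.sin(yaw),0]); hy=np.array([-hx[1],hx[0],0])
foot=np.array([.576,.1787,0])+hx*.015   # stop face mid
gap,lift=float(sys.argv[1]),float(sys.argv[2])
ob=foot+hx*(.024+gap)+[0,0,.018+lift]
Rt=np.c_[-hx,-hy,[0,0,1]]@Rtb.T; pt_=ob-Rt@ptb
s=env.read_state(); T=R.from_rotvec(s['eef_rot']).as_matrix(); p=s['ee_pos']
print('t',s['time'],'p',p,'q',s['qpos'],'f',s['contact_force'],s['gripper_width'])
print('target',pt_,'\n',Rt)
print('shift units',T.T@(pt_-p)/.08,'turn units',R.from_matrix(T.T@Rt).as_rotvec()/(np.pi/4))
Bw=T@Rtb; print('blank x,z now',Bw[:,0],Bw[:,2],'red end',p+T@ptb)
E
python3 tgt.py 0.02 0.08
```

```text
red end in tool [ 0.0944 -0.0002  0.0254]
t 3.6167 p [ 0.4568 -0.2108  0.232 ] q [ 0.4792  0.509  -0.2204  1.9135  0.1712  0.7307 -0.1638] f [ 0.9049  2.4342 -2.1704] 0.5392935408801393
target [0.6354 0.1729 0.1954] 
 [[-0.012   0.9994  0.0335]
 [ 0.3371  0.0356 -0.9408]
 [-0.9414  0.     -0.3374]]
shift units [5.2594 0.5954 0.4233] turn units [-0.2737 -1.5341 -0.4003]
blank x,z now [-0.9484  0.3169 -0.0055] [-0.2994 -0.89    0.3439] red end [ 0.4867 -0.1214  0.2059]
```

Call:
play_rows(rows=[{"hand":1,"x":0,"y":0,"z":0,"wx":0,"wy":0,"wz":-0.152},{"hand":1,"x":0,"y":0,"z":0,"wx":0,"wy":0,"wz":-0.152},{"hand":1,"x":0,"y":0,"z":0,"wx":0,"wy":0,"wz":-0.152},{"hand":1,"x":0,"y":0,"z":0,"wx":0,"wy":0,"wz":0}])

```text
time: 3.95
ee_pos: [0.4498, -0.22, 0.2282]
eef_rot: [-2.198, -2.244, 0.011]
contact_force: [-0.3, 0.1, -2.7]
gripper_width: 0.538
finger_force: 40.0
```

```bash
python3 tgt.py 0.02 0.08; python3 - <<'E'
from h import *
np.set_printoptions(precision=3,suppress=True)
for n,b in [('scene',(430,180,505,285)),('side',(205,235,300,335))]:
    z=np.load(n+'0.npz'); p=cloud(env.camera_params(n),z['d'])[b[1]:b[3],b[0]:b[2]].reshape(-1,3)
    p=p[(p[:,2]>.07)&(p[:,2]<.3)]
    g=np.round(p[:,:2]/.03).astype(int)
    u,i,c=np.unique(g,axis=0,return_inverse=True,return_counts=True)
    for k in range(len(u)):
        if c[k]>8: print(n,u[k]*.03,c[k],p[i.ravel()==k,2].max())
E
```

```text
red end in tool [ 0.0944 -0.0002  0.0254]
t 3.95 p [ 0.4498 -0.22    0.2282] q [ 0.5692  0.5238 -0.3259  1.912   0.246   0.7483  0.1226] f [-0.3198  0.0722 -2.7142] 0.5380517543559871
target [0.6354 0.1729 0.1954] 
 [[-0.012   0.9994  0.0335]
 [ 0.3371  0.0356 -0.9408]
 [-0.9414  0.     -0.3374]]
shift units [4.8629 2.424  0.3751] turn units [-0.0178 -1.5566 -0.0121]
blank x,z now [-0.9998 -0.0206  0.0063] [ 0.0214 -0.9397  0.3413] red end [ 0.4475 -0.1257  0.2023]
scene [0.09 0.42] 32 0.08051713811234829
scene [0.09 0.45] 36 0.08269578425223312
scene [0.18 0.42] 23 0.0808003348173052
scene [0.18 0.48] 35 0.0805958168961276
scene [0.33 0.51] 12 0.1908001256544276
scene [0.36 0.45] 28 0.13097205732964945
scene [0.36 0.48] 180 0.19232987497630316
scene [0.36 0.51] 235 0.19265278540040143
scene [0.39 0.48] 150 0.1373190764631863
scene [0.39 0.51] 110 0.12854487808636095
scene [0.51 0.45] 26 0.09623407749195567
scene [0.51 0.48] 107 0.18570834452828988
scene [0.51 0.51] 37 0.09595506070027271
scene [0.54 0.45] 63 0.16745054403183468
scene [0.54 0.48] 10 0.10750112299927961
scene [0.54 0.51] 118 0.1943771482190817
scene [0.57 0.45] 58 0.1548533618731852
scene [0.57 0.48] 151 0.17603971376309124
scene [0.57 0.51] 97 0.1893120920081114
side [0.3  0.48] 44 0.12469286494192755
side [0.3  0.51] 24 0.11964059599148924
side [0.33 0.48] 161 0.19326595515791323
side [0.33 0.51] 413 0.19353990576653124
side [0.36 0.48] 29 0.19364192449688167
side [0.36 0.51] 188 0.19238662627148373
side [0.51 0.45] 9 0.0963037329730192
side [0.51 0.48] 125 0.18464996062881578
side [0.51 0.51] 68 0.09621141959704471
side [0.54 0.45] 77 0.1729949534420111
side [0.54 0.48] 28 0.12751587757459804
side [0.54 0.51] 149 0.1902200572612106
side [0.57 0.45] 28 0.09719006199552571
side [0.57 0.48] 61 0.17936526694366062
side [0.57 0.51] 32 0.11789708237987229
```

Call:
play_rows(rows=[{"hand":1,"x":0.17,"y":0.08,"z":0,"wx":0,"wy":0.148,"wz":0},{"hand":1,"x":0.17,"y":0.08,"z":0,"wx":0,"wy":0.148,"wz":0},{"hand":1,"x":0.17,"y":0.08,"z":0,"wx":0,"wy":0.148,"wz":0},{"hand":1,"x":0,"y":0,"z":0,"wx":0,"wy":0,"wz":0},{"hand":1,"x":0,"y":0,"z":0,"wx":0,"wy":0,"wz":0}])

```text
time: 4.37
ee_pos: [0.4687, -0.1814, 0.2322]
eef_rot: [-2.022, -2.045, -0.343]
contact_force: [-0.3, 1.0, -1.9]
gripper_width: 0.539
finger_force: 40.0
```

```bash
python3 go.py "[.47,-.18,.03]"; python3 tgt.py .02 .08|tail -1
```

```text
4.3667 [ 0.4687 -0.1814  0.2322] 
 [[-0.0097  0.9999 -0.0093]
 [ 0.9423  0.0123  0.3346]
 [ 0.3347 -0.0055 -0.9423]] 
q [ 0.7902  0.6429 -0.5199  1.7646 -0.0189  0.9277  0.3648] [-0.2505  0.9778 -1.8589] 0.538531765822436
units [-0.8298  0.0302  2.3868]
blank x,z now [-0.9999 -0.0123  0.0062] [ 0.0123 -0.9999  0.0028] red end [ 0.4674 -0.0839  0.2398]
```

Call:
play_rows(rows=[{"hand":1,"x":-0.138,"y":0.005,"z":0.398,"wx":0,"wy":0,"wz":0},{"hand":1,"x":-0.138,"y":0.005,"z":0.398,"wx":0,"wy":0,"wz":0},{"hand":1,"x":-0.138,"y":0.005,"z":0.398,"wx":0,"wy":0,"wz":0},{"hand":1,"x":-0.138,"y":0.005,"z":0.398,"wx":0,"wy":0,"wz":0},{"hand":1,"x":-0.138,"y":0.005,"z":0.398,"wx":0,"wy":0,"wz":0}])

```text
time: 4.78
ee_pos: [0.4708, -0.1774, 0.0642]
eef_rot: [-2.016, -2.054, -0.342]
contact_force: [0.3, -0.8, -2.3]
gripper_width: 0.54
finger_force: 40.0
```

Call:
play_rows(rows=[{"hand":1,"x":-0.138,"y":0.005,"z":0.39,"wx":0,"wy":0,"wz":0},{"hand":1,"x":-0.03,"y":0,"z":0.07,"wx":0,"wy":0,"wz":0},{"hand":1,"x":-0.03,"y":0,"z":0.07,"wx":0,"wy":0,"wz":0},{"hand":1,"x":0,"y":0,"z":0,"wx":0,"wy":0,"wz":0}])

```text
time: 5.12
ee_pos: [0.4716, -0.1785, 0.0203]
eef_rot: [-2.016, -2.052, -0.344]
contact_force: [-0.9, -0.3, -1.9]
gripper_width: 0.542
finger_force: 40.0
```

Call:
play_rows(rows=[{"hand":1,"x":-0.017,"y":0,"z":0.047,"wx":0,"wy":0,"wz":0},{"hand":1,"x":0,"y":0,"z":0,"wx":0,"wy":0,"wz":0},{"hand":-1,"x":0,"y":0,"z":0,"wx":0,"wy":0,"wz":0},{"hand":-1,"x":0,"y":0,"z":0,"wx":0,"wy":0,"wz":0},{"hand":-1,"x":0,"y":0,"z":0,"wx":0,"wy":0,"wz":0}])

```text
time: 5.53
ee_pos: [0.472, -0.1791, 0.0168]
eef_rot: [-2.017, -2.052, -0.346]
contact_force: [0.7, 0.1, -0.2]
gripper_width: 0.743
finger_force: 0.0
```

Call:
play_rows(rows=[{"hand":-1,"x":0.02,"y":0,"z":-0.07,"wx":0,"wy":0,"wz":0},{"hand":-1,"x":0,"y":0,"z":0,"wx":0,"wy":0.14,"wz":0},{"hand":-1,"x":0,"y":0,"z":0,"wx":0,"wy":0.14,"wz":0},{"hand":-1,"x":0,"y":0,"z":0,"wx":0,"wy":0.14,"wz":0},{"hand":-1,"x":0,"y":0,"z":0,"wx":0,"wy":0.14,"wz":0}])

```text
time: 5.95
ee_pos: [0.4721, -0.1809, 0.0231]
eef_rot: [-1.744, -1.772, -0.722]
contact_force: [-0.6, 0.8, -1.1]
gripper_width: 0.996
finger_force: 0.0
```

Call:
play_rows(rows=[{"hand":-1,"x":0,"y":0,"z":0,"wx":0,"wy":0,"wz":0},{"hand":-1,"x":0,"y":0,"z":0,"wx":0,"wy":0,"wz":0},{"hand":-1,"x":0,"y":0,"z":0,"wx":0,"wy":0,"wz":0}])

```text
time: 6.2
ee_pos: [0.4718, -0.178, 0.0229]
eef_rot: [-1.744, -1.776, -0.716]
contact_force: [0.6, 0.4, 0.8]
gripper_width: 1.001
finger_force: 0.0
```

```bash
python3 w.py r1 side; python3 - <<'E'
import cv2
im=cv2.imread('pics/r1.png')[130:280,230:470]; cv2.imwrite('pics/r1c.png',cv2.resize(im,None,fx=3,fy=3))
E
```

```text
6.2 [ 0.4718 -0.178   0.0229] 
 [[-0.0122  0.9998 -0.0148]
 [ 0.7102  0.019   0.7037]
 [ 0.7039 -0.0019 -0.7103]] 
q [ 0.9974  1.2095 -0.6608  1.6166 -0.0176  0.9012  0.6005] [0.5703 0.4001 0.7735] 1.0014680135839058 0.0
```

View pics/r1c.png

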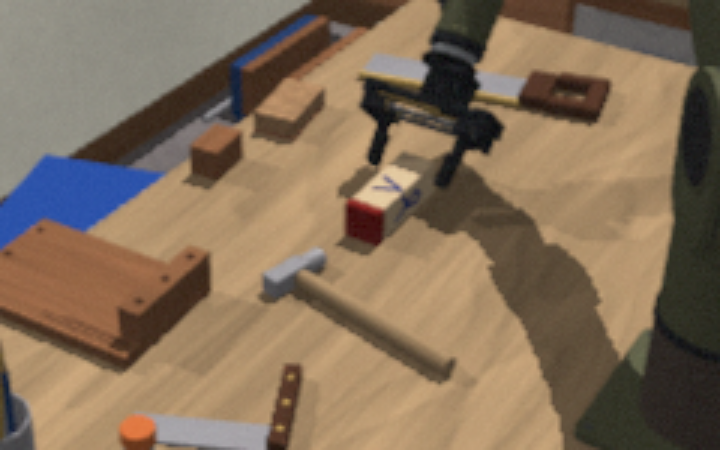

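The crop shows the blank flat, V up, loop toward the robot, the open fingers straddling its bare end; hammer and saw untouched. Grip.

Call:
play_rows(rows=[{"hand":1,"x":0,"y":0,"z":0,"wx":0,"wy":0,"wz":0},{"hand":1,"x":0,"y":0,"z":0,"wx":0,"wy":0,"wz":0},{"hand":1,"x":0,"y":0,"z":0,"wx":0,"wy":0,"wz":0},{"hand":1,"x":0,"y":0,"z":0,"wx":0,"wy":0,"wz":0},{"hand":1,"x":0,"y":0,"z":0,"wx":0,"wy":0,"wz":0}], force=40)

```text
time: 6.67
ee_pos: [0.4715, -0.1792, 0.022]
eef_rot: [-1.745, -1.775, -0.715]
contact_force: [-0.5, -1.1, 0.7]
gripper_width: 0.645
finger_force: 0.0
```

Call:
play_rows(rows=[{"hand":1,"x":0,"y":0,"z":0,"wx":0,"wy":0,"wz":0},{"hand":1,"x":0,"y":0,"z":0,"wx":0,"wy":0,"wz":0},{"hand":1,"x":0,"y":0,"z":0,"wx":0,"wy":0,"wz":0},{"hand":1,"x":0,"y":0,"z":0,"wx":0,"wy":0,"wz":0}])

```text
time: 7.0
ee_pos: [0.4716, -0.1794, 0.0218]
eef_rot: [-1.745, -1.774, -0.716]
contact_force: [0.2, -0.5, 0.3]
gripper_width: 0.54
finger_force: 40.0
```

```bash
python3 w.py
```

```text
7.0 [ 0.4716 -0.1794  0.0218] 
 [[-0.0103  0.9998 -0.014 ]
 [ 0.7096  0.0172  0.7044]
 [ 0.7045 -0.0026 -0.7097]] 
q [ 0.999   1.212  -0.6597  1.6138 -0.0176  0.9029  0.6016] [ 0.2365 -0.4797  0.3208] 0.5404072989332867 39.978523794561625
```

Call:
play_rows(rows=[{"hand":1,"x":0.15,"y":0,"z":-0.15,"wx":0,"wy":0,"wz":0},{"hand":1,"x":0.3,"y":0,"z":-0.3,"wx":0,"wy":0,"wz":0},{"hand":1,"x":0.3,"y":0,"z":-0.3,"wx":0,"wy":0,"wz":0},{"hand":1,"x":0.3,"y":0,"z":-0.3,"wx":0,"wy":0,"wz":0},{"hand":1,"x":0.3,"y":0,"z":-0.3,"wx":0,"wy":0,"wz":0}])

```text
time: 7.42
ee_pos: [0.4712, -0.1791, 0.1751]
eef_rot: [-1.746, -1.773, -0.714]
contact_force: [0.8, -0.6, -2.8]
gripper_width: 0.54
finger_force: 40.0
```

Call:
play_rows(rows=[{"hand":1,"x":0.3,"y":0,"z":-0.3,"wx":0,"wy":0,"wz":0},{"hand":1,"x":0.3,"y":0,"z":-0.3,"wx":0,"wy":0,"wz":0},{"hand":1,"x":0,"y":0,"z":0,"wx":0,"wy":-0.15,"wz":0},{"hand":1,"x":0,"y":0,"z":0,"wx":0,"wy":-0.15,"wz":0},{"hand":1,"x":0,"y":0,"z":0,"wx":0,"wy":-0.15,"wz":0}])

```text
time: 7.83
ee_pos: [0.4721, -0.1801, 0.2425]
eef_rot: [-1.972, -2.001, -0.421]
contact_force: [0.3, 0.5, -2.6]
gripper_width: 0.539
finger_force: 40.0
```

Call:
play_rows(rows=[{"hand":1,"x":0,"y":0,"z":0,"wx":0,"wy":-0.15,"wz":0},{"hand":1,"x":0,"y":0,"z":0,"wx":0,"wy":-0.15,"wz":0},{"hand":1,"x":0,"y":0,"z":0,"wx":0,"wy":-0.15,"wz":0},{"hand":1,"x":0,"y":0,"z":0,"wx":0,"wy":-0.1,"wz":0},{"hand":1,"x":0,"y":0,"z":0,"wx":0,"wy":0,"wz":0}])

```text
time: 8.25
ee_pos: [0.4722, -0.1727, 0.2432]
eef_rot: [2.189, 2.252, -0.008]
contact_force: [0.3, 1.2, -2.0]
gripper_width: 0.543
finger_force: 40.0
```

```bash
python3 - <<'E'
s=open('tgt.py').read().split('\n')
for i,l in enumerate(s):
    if l.startswith('Tg='): s[i]="Tg=np.array([[-.0103,.9998,-.014],[.7096,.0172,.7044],[.7045,-.0026,-.7097]]); pg=np.array([.4716,-.1794,.0218])"
    if l.startswith('a='): s[i]="o=np.array([.4704,-.0818,.024])"
    if l.startswith('ob='): s[i]="ob=foot+hx*(.024+gap)+hy*float(sys.argv[3])+[0,0,.018+lift]"
open('tgt.py','w').write('\n'.join(s))
E
python3 tgt.py .02 .08 -.025
```

```text
red end in tool [0.0708 0.0005 0.0672]
t 8.25 p [ 0.4722 -0.1727  0.2432] q [ 0.5343  0.516  -0.4313  1.8855  0.2969  0.8046 -0.0279] f [ 0.2694  1.2127 -1.9656] 0.542546970229008
target [0.6354 0.1536 0.1956] 
 [[-0.0227  0.9994  0.0229]
 [ 0.7041  0.0323 -0.7093]
 [-0.7097  0.     -0.7045]]
shift units [4.0223 2.1552 0.5718] turn units [-0.0053 -0.9993 -0.0037]
blank x,z now [-0.9995 -0.03    0.0008] [ 0.0217 -0.7063  0.7075] red end [ 0.4705 -0.1022  0.1757]
```

Call:
play_rows(rows=[{"hand":1,"x":0.4,"y":0.215,"z":0,"wx":0,"wy":0,"wz":0},{"hand":1,"x":0.4,"y":0.215,"z":0,"wx":0,"wy":0,"wz":0},{"hand":1,"x":0.4,"y":0.215,"z":0,"wx":0,"wy":0,"wz":0},{"hand":1,"x":0.4,"y":0.215,"z":0,"wx":0,"wy":0,"wz":0},{"hand":1,"x":0.4,"y":0.215,"z":0,"wx":0,"wy":0,"wz":0}])

```text
time: 8.67
ee_pos: [0.5553, -0.0173, 0.2405]
eef_rot: [-2.203, -2.236, 0.009]
contact_force: [-0.1, -0.0, -1.8]
gripper_width: 0.535
finger_force: 40.0
```

Call:
play_rows(rows=[{"hand":1,"x":0.4,"y":0.215,"z":0,"wx":0,"wy":0,"wz":0},{"hand":1,"x":0.4,"y":0.215,"z":0,"wx":0,"wy":0,"wz":0},{"hand":1,"x":0.4,"y":0.215,"z":0,"wx":0,"wy":0,"wz":0},{"hand":1,"x":0.4,"y":0.215,"z":0,"wx":0,"wy":0,"wz":0},{"hand":1,"x":0.4,"y":0.215,"z":0,"wx":0,"wy":0,"wz":0}])

```text
time: 9.08
ee_pos: [0.6389, 0.1438, 0.2391]
eef_rot: [-2.203, -2.236, 0.011]
contact_force: [0.3, -0.3, -2.4]
gripper_width: 0.539
finger_force: 40.0
```

Call:
play_rows(rows=[{"hand":1,"x":0,"y":0,"z":0,"wx":0,"wy":-0.143,"wz":0},{"hand":1,"x":0,"y":0,"z":0,"wx":0,"wy":-0.143,"wz":0},{"hand":1,"x":0,"y":0,"z":0,"wx":0,"wy":-0.143,"wz":0},{"hand":1,"x":0,"y":0,"z":0,"wx":0,"wy":-0.143,"wz":0}])

```text
time: 9.42
ee_pos: [0.6387, 0.1433, 0.24]
eef_rot: [1.952, 1.985, -0.459]
contact_force: [0.1, 0.1, -3.6]
gripper_width: 0.54
finger_force: 40.0
```

Call:
play_rows(rows=[{"hand":1,"x":0,"y":0,"z":0,"wx":0,"wy":-0.143,"wz":0},{"hand":1,"x":0,"y":0,"z":0,"wx":0,"wy":-0.143,"wz":0},{"hand":1,"x":0,"y":0,"z":0,"wx":0,"wy":-0.143,"wz":0},{"hand":1,"x":0,"y":0,"z":0,"wx":0,"wy":0,"wz":0},{"hand":1,"x":0,"y":0,"z":0,"wx":0,"wy":0,"wz":0}])

```text
time: 9.83
ee_pos: [0.6375, 0.1449, 0.2371]
eef_rot: [1.74, 1.778, -0.733]
contact_force: [-0.1, -0.6, -2.3]
gripper_width: 0.54
finger_force: 40.0
```

```bash
python3 tgt.py .015 .03 -.025; python3 w.py s1 scene >/dev/null; python3 - <<'E'
import cv2
im=cv2.imread('pics/s1.png')[70:320,240:540]; cv2.imwrite('pics/s1c.png',cv2.resize(im,None,fx=2.4,fy=2.4))
E
```

```text
red end in tool [0.0708 0.0005 0.0672]
t 9.8333 p [0.6375 0.1449 0.2371] q [-0.5912  0.95   -0.0532  1.208   0.6558  1.5345 -0.8264] f [-0.1444 -0.5531 -2.2931] 0.5403795419899362
target [0.6304 0.1534 0.1456] 
 [[-0.0227  0.9994  0.0229]
 [ 0.7041  0.0323 -0.7093]
 [-0.7097  0.     -0.7045]]
shift units [ 0.8875 -0.0759  0.7314] turn units [-0.0215 -0.0017 -0.0042]
blank x,z now [-0.9997 -0.0206  0.0096] [ 0.0096 -0.0011  1.    ] red end [0.637  0.1472 0.1395]
```

View pics/s1c.png

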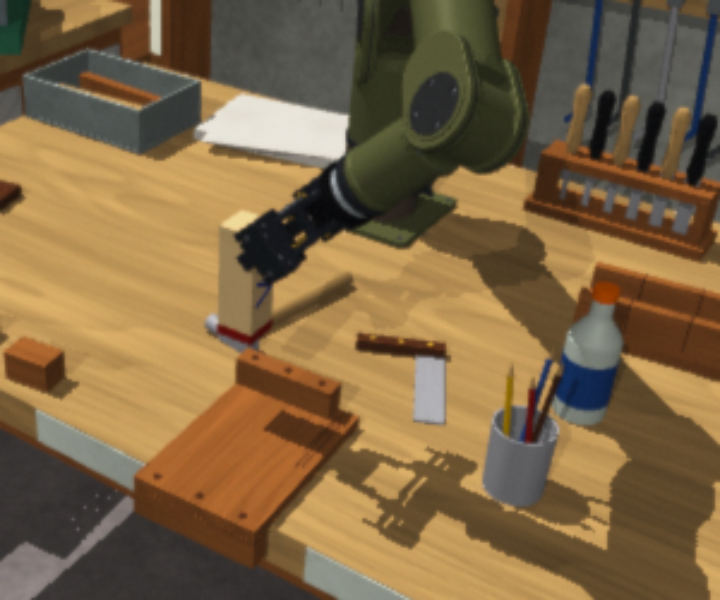

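The crop shows the blank upright in the gripper, red end down, above and ahead of the stop, clear of hammer, pot and glue. Descend.

Call:
play_rows(rows=[{"hand":1,"x":0.22,"y":-0.02,"z":0.183,"wx":-0.02,"wy":0,"wz":-0.004},{"hand":1,"x":0.22,"y":-0.02,"z":0.183,"wx":0,"wy":0,"wz":0},{"hand":1,"x":0.22,"y":-0.02,"z":0.183,"wx":0,"wy":0,"wz":0},{"hand":1,"x":0.22,"y":-0.02,"z":0.183,"wx":0,"wy":0,"wz":0},{"hand":1,"x":0,"y":0,"z":0,"wx":0,"wy":0,"wz":0}])

```text
time: 10.3
ee_pos: [0.6307, 0.1493, 0.1465]
eef_rot: [1.731, 1.778, -0.72]
contact_force: [-1.0, -0.4, -2.4]
gripper_width: 0.542
finger_force: 40.0
```

```bash
python3 tgt.py .01 .004 -.025; cat > see.py <<'E'
from h import *
np.set_printoptions(precision=4,suppress=True)
# measure stop top and blank upper part in both views
for n in ['scene','side']:
    P,im,d=grab(n); p=cloud(P,d).reshape(-1,3)
    b=(abs(p[:,0]-.615)<.06)&(abs(p[:,1]-.155)<.06)
    hsv=cv2.cvtColor(im,cv2.COLOR_RGB2HSV).reshape(-1,3)
    r=((hsv[:,0]<6)|(hsv[:,0]>174))&(hsv[:,1]>170)&b&(p[:,2]<.12)
    print(n,'red',r.sum(),p[r].min(0),p[r].max(0))
    w=b&(p[:,2]>.07)&(hsv[:,1]>30)&(hsv[:,1]<140)&(hsv[:,2]>120)
    print(' pale',w.sum(),np.percentile(p[w],[2,50,98],axis=0) if w.sum() else '')
    cv2.imwrite(f'pics/see_{n}.png',im[:,:,::-1])
E
python3 see.py
```

```text
red end in tool [0.0708 0.0005 0.0672]
t 10.3 p [0.6307 0.1493 0.1465] q [-0.6037  1.0455 -0.0544  1.2818  0.6759  1.3994 -0.9408] f [-0.9564 -0.3722 -2.408 ] 0.5422127042430321
target [0.6254 0.1532 0.1196] 
 [[-0.0227  0.9994  0.0229]
 [ 0.7041  0.0323 -0.7093]
 [-0.7097  0.     -0.7045]]
shift units [ 0.275  -0.0649  0.201 ] turn units [-0.005  -0.0003 -0.0049]
blank x,z now [-0.9995 -0.0294  0.    ] [ 0.     -0.0002  1.    ] red end [0.6311 0.1515 0.0489]
scene red 59 [0.6081 0.1323 0.0486] [0.6612 0.1817 0.0632]
 pale 508 [[0.6122 0.1275 0.073 ]
 [0.6553 0.1475 0.1381]
 [0.6606 0.1761 0.2006]]
side red 24 [0.6024 0.1444 0.0526] [0.6485 0.1806 0.0633]
 pale 57 [[0.5625 0.1242 0.0717]
 [0.6091 0.1315 0.1981]
 [0.6529 0.211  0.2605]]
```

Call:
play_rows(rows=[{"hand":1,"x":0.1,"y":-0.03,"z":0.1,"wx":0,"wy":0,"wz":-0.005},{"hand":1,"x":0.1,"y":-0.035,"z":0.1,"wx":0,"wy":0,"wz":0},{"hand":1,"x":0.05,"y":0,"z":0.02,"wx":0,"wy":0,"wz":0},{"hand":1,"x":0,"y":0,"z":0,"wx":0,"wy":0,"wz":0}])

```text
time: 10.73
ee_pos: [0.6262, 0.1539, 0.1216]
eef_rot: [1.723, 1.782, -0.717]
contact_force: [-0.2, 0.0, -2.5]
gripper_width: 0.541
finger_force: 40.0
```

Call:
play_rows(rows=[{"hand":1,"x":0.018,"y":0,"z":0.018,"wx":0,"wy":0,"wz":0},{"hand":1,"x":0,"y":0,"z":0,"wx":0,"wy":0,"wz":0}])

```text
time: 10.9
ee_pos: [0.6272, 0.1538, 0.1207]
eef_rot: [1.723, 1.78, -0.715]
contact_force: [-0.6, -0.2, -4.1]
gripper_width: 0.541
finger_force: 40.0
```

```bash
python3 tgt.py 0 0 -.025
```

```text
red end in tool [0.0708 0.0005 0.0672]
t 10.9 p [0.6272 0.1538 0.1207] q [-0.6137  1.076  -0.0543  1.2965  0.6836  1.3646 -0.9737] f [-0.5969 -0.1596 -4.0863] 0.5406522781909666
target [0.6154 0.1529 0.1156] 
 [[-0.0227  0.9994  0.0229]
 [ 0.7041  0.0323 -0.7093]
 [-0.7097  0.     -0.7045]]
shift units [ 0.04   -0.1475  0.0492] turn units [ 0.0044  0.0011 -0.0016]
blank x,z now [-0.9993 -0.0365 -0.0033] [-0.0033  0.0008  1.    ] red end [0.6279 0.1559 0.0231]
```

Call:
play_rows(rows=[{"hand":1,"x":0.015,"y":-0.06,"z":0.015,"wx":0,"wy":0,"wz":0},{"hand":1,"x":0,"y":-0.06,"z":0,"wx":0,"wy":0,"wz":0},{"hand":1,"x":0,"y":0,"z":0,"wx":0,"wy":0,"wz":0}])

```text
time: 11.15
ee_pos: [0.6171, 0.1536, 0.1192]
eef_rot: [1.723, 1.781, -0.715]
contact_force: [0.2, -0.5, -2.4]
gripper_width: 0.539
finger_force: 40.0
```

Call:
play_rows(rows=[{"hand":1,"x":0,"y":-0.025,"z":0,"wx":0,"wy":0,"wz":0},{"hand":1,"x":0,"y":0,"z":0,"wx":0,"wy":0,"wz":0}])

```text
time: 11.32
ee_pos: [0.6166, 0.1535, 0.1194]
eef_rot: [1.723, 1.78, -0.712]
contact_force: [3.7, 0.0, -3.3]
gripper_width: 0.544
finger_force: 40.0
```

Call:
play_rows(rows=[{"hand":1,"x":0,"y":-0.025,"z":0,"wx":0,"wy":0,"wz":0},{"hand":1,"x":0,"y":0,"z":0,"wx":0,"wy":0,"wz":0}])

```text
time: 11.48
ee_pos: [0.6162, 0.1534, 0.1195]
eef_rot: [1.723, 1.779, -0.708]
contact_force: [7.5, -1.4, -4.1]
gripper_width: 0.54
finger_force: 40.1
```

Call:
play_rows(rows=[{"hand":1,"x":0.015,"y":0.03,"z":0.015,"wx":0,"wy":0,"wz":0},{"hand":1,"x":0.01,"y":0,"z":0.01,"wx":0,"wy":0,"wz":0},{"hand":1,"x":0,"y":0,"z":0,"wx":0,"wy":0,"wz":0}])

```text
time: 11.73
ee_pos: [0.6167, 0.1531, 0.1165]
eef_rot: [1.723, 1.779, -0.714]
contact_force: [4.1, -0.1, -0.8]
gripper_width: 0.539
finger_force: 40.0
```

Call:
play_rows(rows=[{"hand":1,"x":0.01,"y":0,"z":0.01,"wx":0,"wy":0,"wz":0},{"hand":1,"x":0,"y":0,"z":0,"wx":0,"wy":0,"wz":0}])

```text
time: 11.9
ee_pos: [0.6167, 0.1532, 0.1164]
eef_rot: [1.723, 1.778, -0.714]
contact_force: [3.8, 1.9, 5.1]
gripper_width: 0.542
finger_force: 40.0
```

Call:
play_rows(rows=[{"hand":1,"x":0.01,"y":0,"z":0.01,"wx":0,"wy":0,"wz":0},{"hand":1,"x":0,"y":0,"z":0,"wx":0,"wy":0,"wz":0}])

```text
time: 12.07
ee_pos: [0.6168, 0.1533, 0.1163]
eef_rot: [1.723, 1.777, -0.714]
contact_force: [3.1, 2.5, 9.6]
gripper_width: 0.541
finger_force: 40.0
```

Call:
play_rows(rows=[{"hand":1,"x":-0.01,"y":-0.04,"z":-0.01,"wx":0,"wy":0,"wz":0},{"hand":1,"x":0,"y":0,"z":0,"wx":0,"wy":0,"wz":0},{"hand":1,"x":0,"y":0,"z":0,"wx":0,"wy":0,"wz":0}], force=6)

```text
time: 12.32
ee_pos: [0.6141, 0.1534, 0.1167]
eef_rot: [1.723, 1.778, -0.711]
contact_force: [5.4, 2.5, 6.3]
gripper_width: 0.547
finger_force: 6.1
```

```bash
python3 tgt.py 0 0 -.025
```

```text
red end in tool [0.0708 0.0005 0.0672]
t 12.3167 p [0.6141 0.1534 0.1167] q [-0.6235  1.0665 -0.0556  1.3432  0.6855  1.3391 -1.0072] f [5.439  2.5386 6.3306] 0.5471760415257912
target [0.6154 0.1529 0.1156] 
 [[-0.0227  0.9994  0.0229]
 [ 0.7041  0.0323 -0.7093]
 [-0.7097  0.     -0.7045]]
shift units [0.0043 0.0162 0.015 ] turn units [ 0.0079  0.0013 -0.0042]
blank x,z now [-0.9992 -0.037  -0.0067] [-0.0068  0.0008  1.    ] red end [0.6152 0.1556 0.0191]
```

Call:
play_rows(rows=[{"hand":0.0,"x":0,"y":0,"z":0,"wx":0,"wy":0,"wz":0},{"hand":-0.3,"x":0,"y":0.03,"z":0,"wx":0,"wy":0,"wz":0},{"hand":-1,"x":0,"y":0,"z":0,"wx":0,"wy":0,"wz":0},{"hand":-1,"x":0,"y":0,"z":0,"wx":0,"wy":0,"wz":0},{"hand":-1,"x":0,"y":0,"z":0,"wx":0,"wy":0,"wz":0}])

```text
time: 12.73
ee_pos: [0.614, 0.1527, 0.1144]
eef_rot: [1.724, 1.78, -0.719]
contact_force: [-1.2, -0.4, 0.2]
gripper_width: 0.83
finger_force: 0.0
```

Call:
play_rows(rows=[{"hand":-1,"x":0,"y":0,"z":0,"wx":0,"wy":0,"wz":0},{"hand":-1,"x":0,"y":0,"z":-0.2,"wx":0,"wy":0,"wz":0},{"hand":-1,"x":0,"y":0,"z":-0.3,"wx":0,"wy":0,"wz":0},{"hand":-1,"x":-0.2,"y":0,"z":-0.35,"wx":0,"wy":0,"wz":0},{"hand":-1,"x":-0.3,"y":0,"z":-0.3,"wx":0,"wy":0,"wz":0}])

```text
time: 13.15
ee_pos: [0.6118, 0.1929, 0.2069]
eef_rot: [1.721, 1.786, -0.719]
contact_force: [0.5, 1.3, 0.8]
gripper_width: 0.997
finger_force: 0.0
```

Call:
play_rows(rows=[{"hand":-1,"x":-0.3,"y":0,"z":-0.3,"wx":0,"wy":0,"wz":0},{"hand":-1,"x":0,"y":0,"z":0,"wx":0,"wy":0,"wz":0},{"hand":-1,"x":0,"y":0,"z":0,"wx":0,"wy":0,"wz":0}])

```text
time: 13.4
ee_pos: [0.614, 0.1909, 0.244]
eef_rot: [1.726, 1.779, -0.711]
contact_force: [-0.5, -0.6, -0.1]
gripper_width: 1.0
finger_force: 0.0
```

```bash
python3 w.py >/dev/null; python3 see.py; python3 - <<'E'
import cv2,numpy as np
a=cv2.imread('pics/see_scene.png')[150:310,270:430]; b=cv2.imread('pics/see_side.png')[140:300,190:350]
cv2.imwrite('pics/fin.png',np.hstack([cv2.resize(i,(400,400)) for i in (a,b)]))
E
```

```text
scene red 55 [0.5999 0.1379 0.0169] [0.6498 0.1839 0.036 ]
 pale 533 [[0.5976 0.1336 0.0742]
 [0.6427 0.1582 0.1375]
 [0.6479 0.1813 0.17  ]]
side red 5 [0.6274 0.179  0.0199] [0.6378 0.1834 0.0238]
 pale 166 [[0.5917 0.1309 0.0737]
 [0.6108 0.1558 0.1673]
 [0.6402 0.1826 0.1711]]
```

View pics/fin.png

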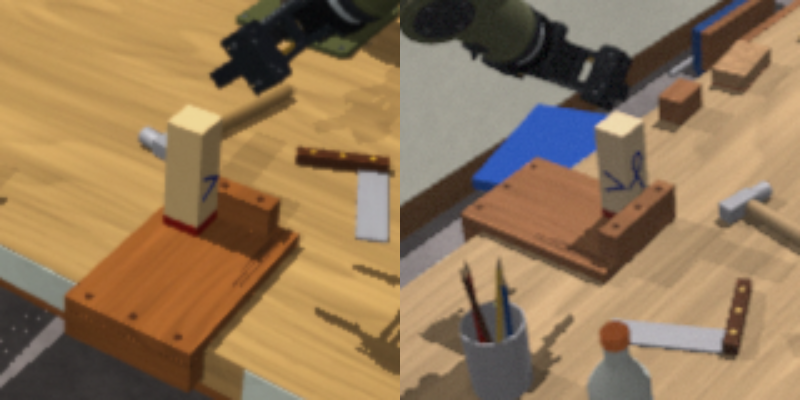

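The picture shows the blank standing on its red end on the base, V face toward the glue, loop face to the stop; fingers clear. I'll check gap and squareness numerically.

```bash
cat > fit.py <<'E'
from h import *
np.set_printoptions(precision=4,suppress=True)
acc=[]
P=env.camera_params('scene')
ds=[];
for _ in range(8): im,d=env.get_image('scene'); ds.append(d)
d=np.median(ds,0); p=cloud(P,d); 
dz=cv2.GaussianBlur(d,(1,1),0)
def plane(m,name):
    q=p[m]; 
    for _ in range(4):
        c=q.mean(0); n=np.linalg.svd(q-c,full_matrices=False)[2][2]; n*=np.sign(n[0]); r=(q-c)@n; q=q[abs(r)<max(2*r.std(),.0008)]
    print(name,len(q),'c',c,'n',n,'yaw',np.arctan2(n[1],n[0]),'tilt',n[2],'rms',r.std()); return c,n
X,Y,Z=p[...,0],p[...,1],p[...,2]
cb,nb=plane((abs(X-.642)<.01)&(Y>.136)&(Y<.175)&(Z>.03)&(Z<.16),'blank far')
cs,ns=plane((abs(X-.591)<.008)&(Y>.19)&(Y<.245)&(Z>.023)&(Z<.053),'stop face')
h=np.array([np.cos(.035),np.sin(.035),0])
n=ns if abs(ns[2])<.1 else h
print('distance - 48mm:',(cb-cs)@n-.048,(cb-cs)@h-.048)
E
python3 fit.py
```

```text
blank far 374 c [0.6439 0.1555 0.097 ] n [ 0.9989  0.0469 -0.0002] yaw 0.04694242143789989 tilt -0.00021918748466804355 rms 0.0007726925632159637
stop face 119 c [0.5912 0.2163 0.038 ] n [ 0.9985  0.0552 -0.0011] yaw 0.05525328615838666 tilt -0.0010813943948348192 rms 0.0007640415521960312
distance - 48mm: 0.0012394453780001646 0.0025816593887646316
```

Squareness is fine, but a gap of about 2 mm remains (I shifted the hand while the fingers were still letting go). Regrip, push home again and release without any shift.

```bash
python3 go.py "[.617,.1530,.1175]"; python3 tgt.py .002 0 -.025 | grep units
```

```text
13.9 [0.6133 0.1904 0.2416] 
 [[-0.022   0.9994  0.0253]
 [ 0.7031  0.0335 -0.7103]
 [-0.7107  0.0022 -0.7035]] 
q [-0.6612  0.9458 -0.0631  1.2055  0.638   1.5675 -0.8762] [-0.1978 -0.0629  0.8178] 0.9979911994116213
units [0.7733 0.0272 1.4243]
shift units [0.7894 0.0326 1.4416] turn units [ 0.0031  0.0019 -0.0009]
```

Call:
play_rows(rows=[{"hand":-1,"x":0.3,"y":0.03,"z":0.3,"wx":0,"wy":0,"wz":0},{"hand":-1,"x":0.27,"y":0,"z":0.27,"wx":0,"wy":0,"wz":0},{"hand":-1,"x":0.2,"y":0,"z":0.35,"wx":0,"wy":0,"wz":0},{"hand":-1,"x":0,"y":0,"z":0.3,"wx":0,"wy":0,"wz":0},{"hand":-1,"x":0,"y":0,"z":0.2,"wx":0,"wy":0,"wz":0}])

```text
time: 14.32
ee_pos: [0.6163, 0.1516, 0.1158]
eef_rot: [1.722, 1.781, -0.721]
contact_force: [0.8, -0.3, -0.6]
gripper_width: 0.999
finger_force: 0.0
```

Call:
play_rows(rows=[{"hand":-1,"x":0,"y":0,"z":0,"wx":0,"wy":0,"wz":0},{"hand":-1,"x":0,"y":0,"z":0,"wx":0,"wy":0,"wz":0}])

```text
time: 14.48
ee_pos: [0.6174, 0.1527, 0.1183]
eef_rot: [1.724, 1.779, -0.717]
contact_force: [0.9, 0.9, 0.7]
gripper_width: 0.998
finger_force: 0.0
```

```bash
python3 go.py "[.617,.1530,.1175]"; python3 tgt.py .002 0 -.025 | grep units
```

```text
14.4833 [0.6174 0.1527 0.1183] 
 [[-0.0212  0.9995  0.0247]
 [ 0.7029  0.0325 -0.7106]
 [-0.711   0.0023 -0.7032]] 
q [-0.6194  1.0692 -0.055   1.3287  0.6828  1.3494 -0.9941] [0.9449 0.929  0.678 ] 0.997918320319148
units [ 0.0101 -0.0052  0.004 ]
shift units [0.0263 0.0003 0.0213] turn units [ 0.0023  0.0023 -0.0018]
```

Call:
play_rows(rows=[{"hand":1,"x":0,"y":0,"z":0,"wx":0,"wy":0,"wz":0},{"hand":1,"x":0,"y":0,"z":0,"wx":0,"wy":0,"wz":0},{"hand":1,"x":0,"y":0,"z":0,"wx":0,"wy":0,"wz":0},{"hand":1,"x":0,"y":0,"z":0,"wx":0,"wy":0,"wz":0},{"hand":1,"x":0,"y":0,"z":0,"wx":0,"wy":0,"wz":0}], force=10)

```text
time: 14.9
ee_pos: [0.6176, 0.1539, 0.1188]
eef_rot: [1.724, 1.781, -0.714]
contact_force: [-0.4, 0.1, -0.4]
gripper_width: 0.645
finger_force: 0.0
```

Call:
play_rows(rows=[{"hand":1,"x":0,"y":0,"z":0,"wx":0,"wy":0,"wz":0},{"hand":1,"x":0,"y":0,"z":0,"wx":0,"wy":0,"wz":0},{"hand":1,"x":0,"y":0,"z":0,"wx":0,"wy":0,"wz":0},{"hand":1,"x":0,"y":0,"z":0,"wx":0,"wy":0,"wz":0}])

```text
time: 15.23
ee_pos: [0.6177, 0.1534, 0.1187]
eef_rot: [1.724, 1.78, -0.715]
contact_force: [1.1, 1.0, 1.1]
gripper_width: 0.543
finger_force: 10.0
```

Call:
play_rows(rows=[{"hand":1,"x":0,"y":-0.02,"z":0,"wx":0,"wy":0,"wz":0},{"hand":1,"x":0,"y":0,"z":0,"wx":0,"wy":0,"wz":0}])

```text
time: 15.4
ee_pos: [0.6164, 0.1533, 0.1187]
eef_rot: [1.723, 1.78, -0.714]
contact_force: [2.0, 0.4, 1.0]
gripper_width: 0.544
finger_force: 10.0
```

Call:
play_rows(rows=[{"hand":1,"x":0,"y":-0.02,"z":0,"wx":0,"wy":0,"wz":0},{"hand":1,"x":0,"y":0,"z":0,"wx":0,"wy":0,"wz":0}])

```text
time: 15.57
ee_pos: [0.6159, 0.1533, 0.1188]
eef_rot: [1.723, 1.779, -0.711]
contact_force: [4.8, 0.4, 1.1]
gripper_width: 0.543
finger_force: 10.1
```

Call:
play_rows(rows=[{"hand":1,"x":0,"y":0.02,"z":0,"wx":0,"wy":0,"wz":0},{"hand":1,"x":0,"y":0,"z":0,"wx":0,"wy":0,"wz":0}], force=3)

```text
time: 15.73
ee_pos: [0.616, 0.1531, 0.1188]
eef_rot: [1.724, 1.779, -0.716]
contact_force: [2.8, 1.5, 3.6]
gripper_width: 0.552
finger_force: 3.0
```

Call:
play_rows(rows=[{"hand":-1,"x":0,"y":0,"z":0,"wx":0,"wy":0,"wz":0},{"hand":-1,"x":0,"y":0,"z":0,"wx":0,"wy":0,"wz":0},{"hand":-1,"x":0,"y":0,"z":0,"wx":0,"wy":0,"wz":0},{"hand":-1,"x":0,"y":0,"z":0,"wx":0,"wy":0,"wz":0},{"hand":-1,"x":0,"y":0,"z":0,"wx":0,"wy":0,"wz":0}])

```text
time: 16.15
ee_pos: [0.6154, 0.1532, 0.1181]
eef_rot: [1.724, 1.781, -0.717]
contact_force: [0.3, 0.6, -0.2]
gripper_width: 0.902
finger_force: 0.0
```

Call:
play_rows(rows=[{"hand":-1,"x":0,"y":0,"z":0,"wx":0,"wy":0,"wz":0},{"hand":-1,"x":0,"y":0,"z":-0.2,"wx":0,"wy":0,"wz":0},{"hand":-1,"x":0,"y":0,"z":-0.3,"wx":0,"wy":0,"wz":0},{"hand":-1,"x":-0.2,"y":0,"z":-0.35,"wx":0,"wy":0,"wz":0},{"hand":-1,"x":-0.3,"y":0,"z":-0.3,"wx":0,"wy":0,"wz":0}])

```text
time: 16.57
ee_pos: [0.6128, 0.1931, 0.2105]
eef_rot: [1.721, 1.786, -0.718]
contact_force: [0.6, -0.0, 0.0]
gripper_width: 1.005
finger_force: 0.0
```

Call:
play_rows(rows=[{"hand":-1,"x":-0.3,"y":0,"z":-0.3,"wx":0,"wy":0,"wz":0},{"hand":-1,"x":0,"y":0,"z":0,"wx":0,"wy":0,"wz":0},{"hand":-1,"x":0,"y":0,"z":0,"wx":0,"wy":0,"wz":0}])

```text
time: 16.82
ee_pos: [0.6151, 0.1911, 0.2476]
eef_rot: [1.726, 1.779, -0.71]
contact_force: [-0.2, -0.3, -0.3]
gripper_width: 1.0
finger_force: 0.0
```

```bash
python3 fit.py
```

```text
blank far 349 c [0.6429 0.1555 0.0973] n [ 0.9985  0.0552 -0.0023] yaw 0.055266649232823414 tilt -0.002303447214268632 rms 0.0006815928682261494
stop face 105 c [0.5912 0.2179 0.0378] n [ 0.999   0.0435 -0.0105] yaw 0.04354163180877747 tilt -0.010474609962367593 rms 0.0005997105855023986
distance - 48mm: 0.0003589424957574777 0.0015343905813750558
```

```bash
python3 -c "
from station import env
print(env.hand_in())"
```

```text
the job is handed in; nothing more can be done
None
```

I stood the blank on the hook base, red end down, with the loop face pushed to the stop, let go of it and handed the job in. The last camera check put the gap at 0.4–1.5 mm and the blank square to the stop to about 0.012 rad; the result of the judging was not shown.

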